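# Stand the kitting chart up on its kickstand

### The arm

A 7-joint arm with a two-finger parallel gripper is mounted at the origin on a cart in front of the work surface, level with it; the furniture and walls round the work are solid. World frame = base frame: x ahead of the robot, y to its left, z up, the work surface at z = 0. Lengths are in m, angles in rad, forces in N, time in s.
With the tool pointing down it reaches from about 0.35 to 0.9 m from the base axis. Payload 19.9 kg.
Tool frame: the origin (TCP) lies on the front face of the gripper's body, between the roots of the fingers; the fingertips stand 73 mm ahead of it and the grasp point (between the pads) lies 54 mm ahead of it (env.hold_point_z is the distance from the TCP to the grasp point, in m); z points along the fingers, y is the direction in which the jaws open and shut (so a half turn about z gives the same grasp; the last joint's range is limited). The gripper opens to 85 mm and grips with 20 to 120 N. Pads are 22 mm wide; open, the fingers measure 114 mm over their backs; the gripper's body (76 mm by 85 mm) begins 54 mm behind the grasp point. The pads swing forward as they close: fully open they stand 13 mm farther back than shut.
Start: joints at [1.294, 0.417, -0.01, 1.614, 0.005, 1.111, -0.053], TCP at [0.146, -0.608, 0.304] pointing down, gripper open.
Joint ranges: [-2.81, 2.81], [-0.39, 2.02], [-1.27, 1.25], [0.06, 2.57], [-1.19, 4.33], [0.19, 2], [-2.82, 2.82]. Speed limits (rad/s): [1.89, 1.89, 2.39, 2.39, 3.01, 3.01, 3.01].

### API

Orientations are given as a rotation vector (axis times angle).
In Python, from workcell import status, get_image, get_calibration, workorder, nets, env gives the robot as it stands.
- The arm moves only by the tool step_arm, never from a script. Its argument "commands" is a list of rows, each an object with "slide": the shift along the world's x, y, z in cm, a list of three; "delta_rot": the turn, a rotation vector about the world's x, y, z in degrees, a list of three; "claw": the closure, from -1 (fully open) to 1 (shut). A call has 1 to 8 rows; each row is the pose to reach, as a shift and turn from the pose measured when the call began; what a row does not reach only later rows make up. A row lasts 1/10 s, in which the tool goes at most 50 mm and 8.59 degrees, less where a joint would pass 70% of its speed; a pose out of reach is approached as far as the arm can. A call with a gripper value outside its range is refused whole. The fingers move at their own pace and stop on an object; "grip_force" is the grip in N (left out, the last holds). Time passes only in rows, so rows that repeat a pose let the fingers close. It gives the time, the measured TCP pose, the force and the opening at its end, in the units of the state.
- status.read_state(): the state, without advancing time (a new reading comes with each control period).
- get_image(name): name is "scene" or "side" or "wrist"; returns the picture (400x640x3 uint8, red, green, blue); there is no depth.
- get_calibration(name): a dict with "intrinsics" (3x3 intrinsics, pixels), "dist" ([k1, k2, p1, p2, k3] as OpenCV has them; the pictures are not rectified), "position" and "orientation" of the camera in the world; the wrist camera has in their place "tool_from_camera" (4x4, takes a point from camera to tool coordinates, whose origin is the TCP and whose axes are the flange's). Camera axes: x right, y down, z forward; pixel columns grow to the right and rows downward; lengths in m; the calibration is good to about 2 mm. A picture is of the moment at which its call begins: read the wrist's pose just before it. get_calibration takes no time and is no camera call.
- workorder.hand_in(): hands the job in, once; it reports no verdict.
Trained networks look in the newest picture that a camera, given by its name, has taken for a name from the list of things; names that differ only in an ending like _2 or _b are one class to them, and where a whole thing is asked for, a point or a joint stands for the part that bears it (a point fixed in the world has none). Each returns a list of dicts, best first, with "conf" (0 to 1); they miss things now and then, are a little off and sometimes report something else, mostly with a low value. They report only what shows in the picture. A call takes as long as a camera call.
- nets.boxes_of(target, camera): "box" ([left, top, width, height] in pixels, round what is visible of it).
The state is a dict: "clock": time; "joints": joint angles; "joint_vel": joint speeds; "effort": joint torques, N m; "eef_pos": TCP position; "eef_rot": TCP orientation; "contact_force": force on the tool from outside, world axes, zero at the start; "wrist_torque": the same for the moment, N m; "grip_width": finger opening in m.
Only numpy, scipy, OpenCV 4.12 (cv2) and the standard library are available. Lean on these libraries where they do the work, as an engineer would, in place of code of your own. Each camera call takes 0.05 s, during which the arm holds its last target. There are 200 camera calls.

### The job

Two small reference charts lie face down on the bench. Take the one with the orange foot and orange lifting knob: fold its kickstand leg all the way out, then raise the chart by its knob and leave it standing by itself on its bottom edge, leaning back on the leg. Leave the chart with the blue foot and knob lying where it is.

Things in the scene. Friction and masses are not known exactly. Their poses are not given: they have to be found in the camera images.
- chart_orange: Chart to stand up: loose flat board, black rim, grey back, 120 (x) x 170 (y) x 14 mm, 0.55 kg, lying face down. Origin: centre of its face (underside); z out of its back (up), +x to the bottom edge (x = 60 mm), -x (top edge) within 20 deg towards the robot. Orange lifting knob past the top edge: cylinder 18 dia, 28 long along y over 8 mm end bosses, centre (-90, 0, 12) mm; pinched lightly on the bosses it pivots.
- chart_orange_leg (a joint): Opening angle of its 18 mm wide aluminium leg, rad: 0 = folded flat on the back, foot to +x; grows as the foot swings up, to a stop at 1.03; starts at 0 to 0.2. Hinge along y at (-35, 0, 22) mm in the chart's frame. Friction hinge (under 1 N at the foot): stays where it is left. On the fully open leg the chart stands leaning back about 15 deg, knob centre 145 mm up.
- chart_orange_foot (a point): Middle of the leg's orange foot, 113 mm from the hinge: cylinder 18 mm dia, 28 mm long along the chart's y over 8 mm steel end bosses. Folded, it lies at (78, 0, 22) mm in the chart's frame, just past the bottom edge, free on all sides; pinched lightly (10 N is ample) on the bosses it pivots in the grip.
- chart_blue: The other chart, of the same size, shape and frame, but with blue foot and blue knob; loose, face down, leg folded (it does not open); to be left lying.

How it is judged:
By the outcome, as a careful person would: the job done as asked, in the order asked, and still so for the second after the job is handed in, with the robot touching nothing.
It also fails if it takes over 56 s, if anything falls off the work surface, if the arm or the gripper's body presses on something with over 40 N, if the wrist force passes 120 N, or if a joint passes its speed limit or range.

## Working session

There is one attempt and no reset: what is moved stays moved. The work goes in short steps, Python scripts to look and compute and a tool call to move; the robot and the scene stay as the last step left them, time stands still between calls to the robot, and variables do not carry over. Pictures are saved under pics/ and viewed, about 8 in all and at most 12, crops included, and the job is handed in when it is done.

Besides the shell and the picture viewer there is one more tool, called after ">>>" in YAML: its name, and indented under it one key for each argument. step_arm: Moves the arm, as the interface text tells. Its arguments: {"type":"object","properties":{"commands":{"type":"array"},"grip_force":{"type":"number"}},"required":["commands"]}

```bash
mkdir -p pics; ls
python3 - <<'E'
from workcell import status,get_image,get_calibration,nets,env
import cv2,numpy as np
s=status.read_state();print({k:np.round(v,3).tolist() for k,v in s.items()})
a=get_image("scene");b=get_image("side")
for c in("scene","side"):
  print(c,get_calibration(c))
  for t in("chart_orange","chart_orange_foot","chart_blue"):print(t,nets.boxes_of(t,c)[:3])
cv2.imwrite("pics/a.png",a[:,:,::-1]);cv2.imwrite("pics/b.png",b[:,:,::-1])
print(get_calibration("wrist"),status.read_state()["clock"])
E
```

```text
pics
{'clock': 0.0, 'joints': [1.293, 0.418, -0.01, 1.614, 0.005, 1.111, -0.053], 'joint_vel': [0.001, 0.002, -0.001, -0.001, 0.0, 0.001, -0.001], 'effort': [-0.001, -86.445, 0.678, -43.49, 0.019, 0.007, 0.0], 'eef_pos': [0.146, -0.607, 0.303], 'eef_rot': [-3.119, -0.369, 0.0], 'contact_force': [0.178, -0.16, 0.091], 'wrist_torque': [-0.016, -0.003, -0.006], 'grip_width': 0.086}
scene {'intrinsics': array([[423.37701736,   0.        , 322.09213417],
       [  0.        , 423.37701736, 197.43314018],
       [  0.        ,   0.        ,   1.        ]]), 'dist': array([-0.02824939,  0.        ,  0.        ,  0.        ,  0.        ]), 'position': array([0.22834905, 0.59012379, 0.55733059]), 'orientation': array([-0.71808281,  2.52210568, -1.28171793])}
chart_orange [{'box': [329.5, 159.2, 77.4, 43.7], 'conf': 0.67}]
chart_orange_foot [{'box': [327.9, 161.7, 52.8, 20.2], 'conf': 0.79}]
chart_blue [{'box': [214.5, 231.9, 119.5, 93.0], 'conf': 0.82}]
side {'intrinsics': array([[390.02705294,   0.        , 318.2471136 ],
       [  0.        , 390.02705294, 199.62887885],
       [  0.       
[... 335 characters left out ...]
1, 10.0], 'conf': 0.74}]
chart_blue [{'box': [267.3, 242.1, 96.8, 86.4], 'conf': 0.69}]
{'intrinsics': array([[321.3840017 ,   0.        , 320.96392375],
       [  0.        , 321.3840017 , 200.29833505],
       [  0.        ,   0.        ,   1.        ]]), 'dist': array([0.01891805, 0.        , 0.        , 0.        , 0.        ]), 'tool_from_camera': array([[-1.38525767e-04, -9.61008784e-01, -2.76517809e-01,
         7.06906031e-02],
       [ 9.99999990e-01, -1.21905107e-04, -7.72966029e-05,
        -9.08918596e-04],
       [ 4.05737814e-05, -2.76517817e-01,  9.61008791e-01,
        -7.09860227e-02],
       [ 0.00000000e+00,  0.00000000e+00,  0.00000000e+00,
         1.00000000e+00]])} 0.4
```

Run:
```python
import cv2,numpy as np
a=cv2.imread("pics/a.png");b=cv2.imread("pics/b.png")
x=[cv2.resize(a[120:340,200:440],None,fx=1.6,fy=1.6,interpolation=2),cv2.resize(b[120:340,220:460],None,fx=1.6,fy=1.6,interpolation=2)]
y=np.hstack(x);print(y.shape)
cv2.imwrite("pics/c.png",y)
```

```text
(352, 768, 3)
```

View pics/a.png

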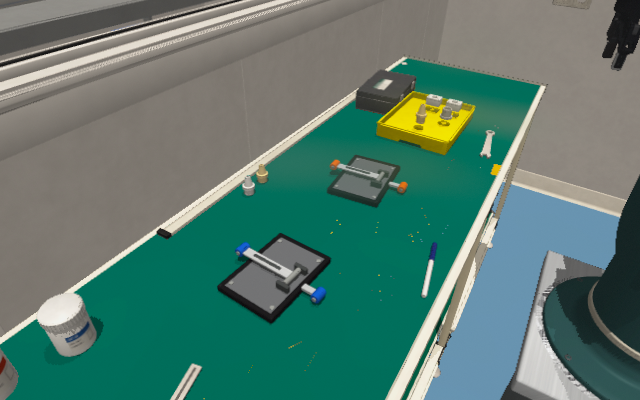

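View pics/c.png

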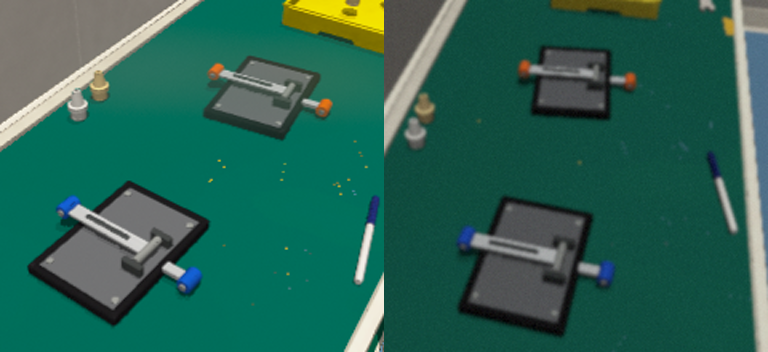

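```bash
cat > h.py <<'E'
import cv2,numpy as np
from scipy.spatial.transform import Rotation as R
from workcell import status,get_image,get_calibration,nets,env
def pose(cam,s=None):
    c=get_calibration(cam)
    if cam!="wrist": return c,R.from_rotvec(c["orientation"]).as_matrix(),np.array(c["position"])
    s=s or status.read_state();T=np.eye(4);T[:3,:3]=R.from_rotvec(s["eef_rot"]).as_matrix();T[:3,3]=s["eef_pos"]
    T=T@c["tool_from_camera"];return c,T[:3,:3],T[:3,3]
def ray(uv,P):
    c,Rm,p=P
    n=cv2.undistortPoints(np.array([[uv]],float),c["intrinsics"],c["dist"])[0,0]
    d=Rm@[n[0],n[1],1];return p,d/np.linalg.norm(d)
def onz(uv,P,z): p,d=ray(uv,P);return p+d*(z-p[2])/d[2]
def tri(rays):
    A=sum(np.eye(3)-np.outer(d,d) for p,d in rays);b=sum((np.eye(3)-np.outer(d,d))@p for p,d in rays)
    x=np.linalg.solve(A,b);return x,[np.linalg.norm((np.eye(3)-np.outer(d,d))@(x-p)) for p,d in rays]
def proj(X,P):
    c,Rm,p=P
    return cv2.projectPoints(np.array(X,float).reshape(-1,3),cv2.Rodrigues(Rm.T)[0],-Rm.T@p,c["intrinsics"],c["dist"])[0][:,0]
def blobs(im,amin=15):
    h=cv2.cvtColor(im,cv2.COLOR_RGB2HSV);m=cv2.inRange(h,(4,160,110),(14,255,255))
    n,l,st,ce=cv2.connectedComponentsWithStats(m)
    return [(st[i,4],st[i,:4].tolist(),ce[i].round(1).tolist()) for i in range(1,n) if st[i,4]>=amin]
E
python3 - <<'E'
from h import *
ims={c:cv2.imread(f"pics/{f}.png")[:,:,::-1] for c,f in(("scene","a"),("side","b"))}
B={}
for c in ims:
  B[c]=blobs(np.ascontiguousarray(ims[c]));P=pose(c)
  for b in B[c]: print(c,b,onz(b[2],P,.012).round(3),onz(b[2],P,.022).round(3))
E
```

```text
scene (np.int32(37), [331, 160, 9, 8], [335.0, 162.8]) [ 0.646 -0.186  0.012] [ 0.639 -0.172  0.022]
scene (np.int32(50), [398, 182, 9, 11], [402.4, 186.1]) [ 0.469 -0.184  0.012] [ 0.464 -0.169  0.022]
side (np.int32(35), [305, 158, 6, 7], [307.4, 161.1]) [ 0.641 -0.189  0.012] [ 0.638 -0.176  0.022]
side (np.int32(34), [371, 166, 6, 7], [373.7, 168.9]) [ 0.469 -0.191  0.012] [ 0.469 -0.177  0.022]
```

>>> step_arm:
  commands:
    - {"slide": [38, 42, 0], "delta_rot": [0, 0, -9], "claw": -1}
    - {"slide": [38, 42, 0], "delta_rot": [0, 0, -9], "claw": -1}
    - {"slide": [38, 42, 0], "delta_rot": [0, 0, -9], "claw": -1}
    - {"slide": [38, 42, 0], "delta_rot": [0, 0, -9], "claw": -1}
    - {"slide": [38, 42, 0], "delta_rot": [0, 0, -9], "claw": -1}
    - {"slide": [38, 42, 0], "delta_rot": [0, 0, -9], "claw": -1}
    - {"slide": [38, 42, 0], "delta_rot": [0, 0, -9], "claw": -1}
    - {"slide": [38, 42, 0], "delta_rot": [0, 0, -9], "claw": -1}

```text
clock: 1.2
eef_pos: [0.4145, -0.3104, 0.3041]
eef_rot: [3.139, 0.123, 0.001]
contact_force: [1.2, -0.4, -0.2]
grip_width: 0.0856
```

>>> step_arm:
  commands:
    - {"slide": [11, 12.5, -2], "delta_rot": [0, 0, 0], "claw": -1}
    - {"slide": [11, 12.5, -2], "delta_rot": [0, 0, 0], "claw": -1}
    - {"slide": [11, 12.5, -2], "delta_rot": [0, 0, 0], "claw": -1}
    - {"slide": [11, 12.5, -2], "delta_rot": [0, 0, 0], "claw": -1}
    - {"slide": [11, 12.5, -2], "delta_rot": [0, 0, 0], "claw": -1}
    - {"slide": [11, 12.5, -2], "delta_rot": [0, 0, 0], "claw": -1}

```text
clock: 1.8
eef_pos: [0.5243, -0.1856, 0.284]
eef_rot: [3.139, 0.124, -0.0]
contact_force: [1.3, -0.7, -0.0]
grip_width: 0.0852
```

Run:
```python
from h import *
s=status.read_state();print(s["eef_pos"],s["eef_rot"],s["joint_vel"])
im=get_image("wrist");P=pose("wrist",s)
for b in blobs(im): print(b,onz(b[2],P,.012).round(4),onz(b[2],P,.022).round(4))
B=np.concatenate
for x in nets.boxes_of("chart_orange","wrist")[:2]+nets.boxes_of("chart_orange_foot","wrist")[:2]:print(x)
cv2.imwrite("pics/w1.png",im[:,:,::-1])
```

```text
[ 0.52429215 -0.18561007  0.28398518] [ 3.13884567e+00  1.23790810e-01 -8.30629007e-05] [ 0.02569959 -0.01203336  0.01540506  0.00704848  0.00232646  0.00212472
  0.00403217]
(np.int32(379), [297, 51, 26, 21], [309.6, 60.7]) [ 0.6378 -0.1645  0.012 ] [ 0.6365 -0.165   0.022 ]
(np.int32(250), [304, 217, 22, 15], [314.2, 224.2]) [ 0.4674 -0.1815  0.012 ] [ 0.4711 -0.1814  0.022 ]
{'box': [226.5, 49.0, 168.8, 185.5], 'conf': 0.96}
{'box': [292.9, 48.0, 39.2, 134.9], 'conf': 0.61}
```

View pics/w1.png

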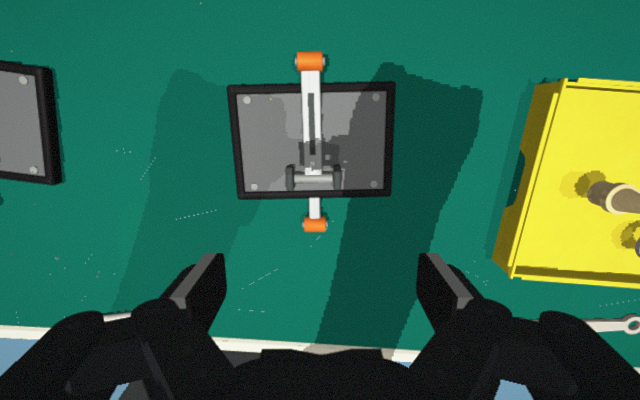

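>>> step_arm:
  commands:
    - {"slide": [5, 1, -2], "delta_rot": [0, 0, 1.4], "claw": -1}
    - {"slide": [10, 2, -4], "delta_rot": [0, 0, 1.4], "claw": -1}
    - {"slide": [11.3, 2.1, -8], "delta_rot": [0, 0, 1.4], "claw": -1}
    - {"slide": [11.3, 2.1, -12], "delta_rot": [0, 0, 1.4], "claw": -1}
    - {"slide": [11.3, 2.1, -12], "delta_rot": [0, 0, 1.4], "claw": -1}
    - {"slide": [11.3, 2.1, -12], "delta_rot": [0, 0, 1.4], "claw": -1}

```text
clock: 2.55
eef_pos: [0.6365, -0.1665, 0.1652]
eef_rot: [3.137, 0.157, -0.0]
contact_force: [0.7, -0.4, 0.8]
grip_width: 0.0858
```

Run:
```python
from h import *
s=status.read_state();print(s["eef_pos"],s["eef_rot"])
im=get_image("wrist");P=pose("wrist",s)
X=[.6365,-.165,.022]
for b in blobs(im): print(b,onz(b[2],P,.012).round(4),onz(b[2],P,.022).round(4),onz(b[2],P,.03).round(4))
cv2.imwrite("pics/w2.png",im[:,:,::-1])
```

```text
[ 0.63654817 -0.16649831  0.16520019] [ 3.13682057e+00  1.56977088e-01 -2.00146798e-04]
(np.int32(766), [303, 202, 35, 26], [320.0, 213.8]) [ 0.6321 -0.1654  0.012 ] [ 0.6354 -0.1651  0.022 ] [ 0.6381 -0.1648  0.03  ]
```

View pics/w2.png

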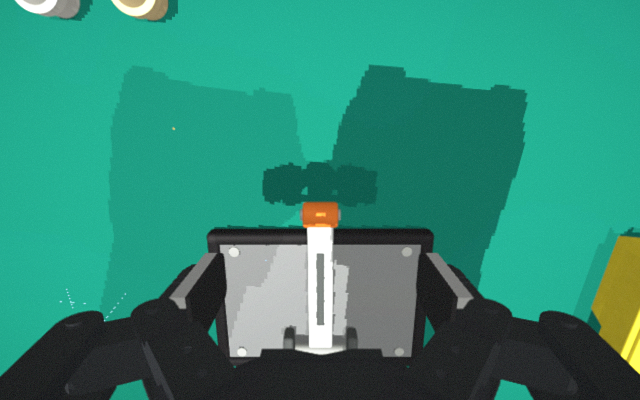

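>>> step_arm:
  commands:
    - {"slide": [0, 0.15, -4], "delta_rot": [0, 0, 0], "claw": -1}
    - {"slide": [0, 0.15, -7], "delta_rot": [0, 0, 0], "claw": -1}
    - {"slide": [0, 0.15, -8.5], "delta_rot": [0, 0, 0], "claw": -1}
    - {"slide": [0, 0.15, -8.5], "delta_rot": [0, 0, 0], "claw": -1}
    - {"slide": [0, 0.15, -8.5], "delta_rot": [0, 0, 0], "claw": 0}
    - {"slide": [0, 0.15, -8.5], "delta_rot": [0, 0, 0], "claw": 1}
    - {"slide": [0, 0.15, -8.5], "delta_rot": [0, 0, 0], "claw": 1}
    - {"slide": [0, 0.15, -8.5], "delta_rot": [0, 0, 0], "claw": 1}
  grip_force: 20

```text
clock: 3.4
eef_pos: [0.6375, -0.1652, 0.0825]
eef_rot: [3.136, 0.157, 0.005]
contact_force: [2.0, -3.1, -0.3]
grip_width: 0.0286
```

>>> step_arm:
  commands:
    - {"slide": [0, 0, 0], "delta_rot": [0, 0, 0], "claw": 1}
    - {"slide": [0, 0, 0], "delta_rot": [0, 0, 0], "claw": 1}
    - {"slide": [0, 0, 0], "delta_rot": [0, 0, 0], "claw": 1}
  grip_force: 20

```text
clock: 3.7
eef_pos: [0.6375, -0.1651, 0.0825]
eef_rot: [3.136, 0.157, 0.005]
contact_force: [-0.1, 0.3, -0.3]
grip_width: 0.0268
```

>>> step_arm:
  commands:
    - {"slide": [-0.1, 0, 1.0], "delta_rot": [0, 0, 0], "claw": 1}
    - {"slide": [-0.22, -0.02, 1.91], "delta_rot": [0, 0, 0], "claw": 1}
    - {"slide": [-0.68, -0.07, 3.54], "delta_rot": [0, 0, 0], "claw": 1}
    - {"slide": [-1.37, -0.14, 5.08], "delta_rot": [0, 0, 0], "claw": 1}
    - {"slide": [-2.29, -0.23, 6.5], "delta_rot": [0, 0, 0], "claw": 1}
    - {"slide": [-3.4, -0.34, 7.77], "delta_rot": [0, 0, 0], "claw": 1}
    - {"slide": [-4.25, -0.43, 8.51], "delta_rot": [0, 0, 0], "claw": 1}
    - {"slide": [-4.25, -0.43, 8.51], "delta_rot": [0, 0, 0], "claw": 1}

```text
clock: 4.5
eef_pos: [0.595, -0.1697, 0.1697]
eef_rot: [3.135, 0.156, 0.009]
contact_force: [3.5, 0.4, 4.3]
grip_width: 0.0268
```

Run:
```python
from h import *
s=status.read_state();print(s["eef_pos"],s["contact_force"],s["grip_width"])
a=get_image("scene");b=get_image("side")
cv2.imwrite("pics/d.png",np.hstack([cv2.resize(i[y:y+150,x:x+170],None,fx=2.3,fy=2.3,interpolation=2) for i,x,y in((a,290,90),(b,260,80))])[:,:,::-1])
```

```text
[ 0.59499492 -0.16973049  0.16972842] [3.53048951 0.40976642 4.25922831] 0.026846875920369377
```

View pics/d.png

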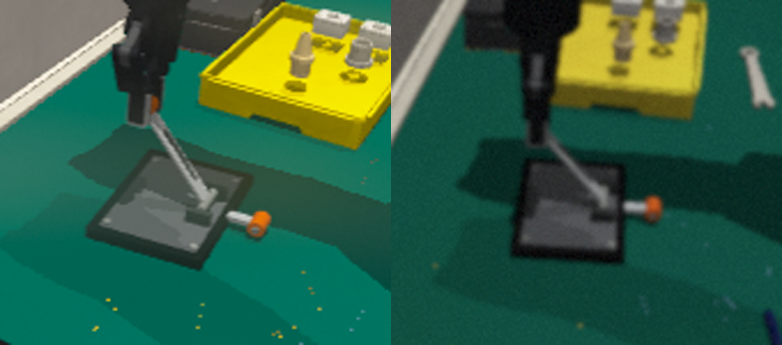

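>>> step_arm:
  commands:
    - {"slide": [-0.6, -0.06, 0.4], "delta_rot": [0, 0, 0], "claw": 1}
    - {"slide": [-1.2, -0.12, 0.75], "delta_rot": [0, 0, 0], "claw": 1}
    - {"slide": [-1.45, -0.15, 0.8], "delta_rot": [0, 0, 0], "claw": 1}
    - {"slide": [-1.45, -0.15, 0.8], "delta_rot": [0, 0, 0], "claw": 1}
    - {"slide": [-1.45, -0.15, 0.8], "delta_rot": [0, 0, 0], "claw": 1}

```text
clock: 5.1
eef_pos: [0.5826, -0.1709, 0.1776]
eef_rot: [3.135, 0.158, 0.014]
contact_force: [4.7, 1.2, 8.7]
grip_width: 0.0269
```

>>> step_arm:
  commands:
    - {"slide": [-0.2, -0.02, 0.4], "delta_rot": [0, 0, 0], "claw": 1}
    - {"slide": [-0.5, -0.05, 0.6], "delta_rot": [0, 0, 0], "claw": 1}
    - {"slide": [-0.7, -0.07, 0.6], "delta_rot": [0, 0, 0], "claw": 1}
    - {"slide": [-0.7, -0.07, 0.6], "delta_rot": [0, 0, 0], "claw": 1}

```text
clock: 5.5
eef_pos: [0.5753, -0.1717, 0.1835]
eef_rot: [3.135, 0.157, 0.014]
contact_force: [1.6, 0.8, 0.1]
grip_width: 0.0271
```

Run:
```python
from h import *
s=status.read_state();print(s["eef_pos"],s["contact_force"],s["wrist_torque"])
im=get_image("wrist");P=pose("wrist",s)
for b in blobs(im): print(b,onz(b[2],P,.012).round(4))
cv2.imwrite("pics/w3.png",im[:,:,::-1])
```

```text
[ 0.57529764 -0.17167831  0.18349158] [1.555386   0.82262676 0.1129449 ] [ 0.08628538 -0.51503028  0.01092049]
(np.int32(2162), [293, 251, 56, 41], [321.0, 271.3]) [ 0.5162 -0.1773  0.012 ]
(np.int32(32), [307, 310, 8, 7], [310.2, 313.1]) [ 0.4755 -0.1719  0.012 ]
(np.int32(49), [327, 310, 8, 11], [331.2, 314.0]) [ 0.4764 -0.1902  0.012 ]
```

Run:
```python
from h import *
a=get_image("scene");b=get_image("side")
for c,i in(("scene",a),("side",b)):
  for q in blobs(i,8): print(c,q,onz(q[2],pose(c),.012).round(3))
w=cv2.imread("pics/w3.png")[:,:,::-1]
r=np.hstack([cv2.resize(i[y:y+110,x:x+130],None,fx=3,fy=3,interpolation=2) for i,x,y in((a,300,115),(b,280,105))])
w=cv2.resize(w[150:350,120:520],(780,390))
cv2.imwrite("pics/e.png",np.vstack([r,w])[:600,:,::-1])
```

```text
scene (np.int32(40), [398, 183, 9, 10], [402.2, 187.0]) [ 0.468 -0.18   0.012]
side (np.int32(37), [371, 166, 6, 7], [373.7, 169.1]) [ 0.469 -0.19   0.012]
```

View pics/e.png

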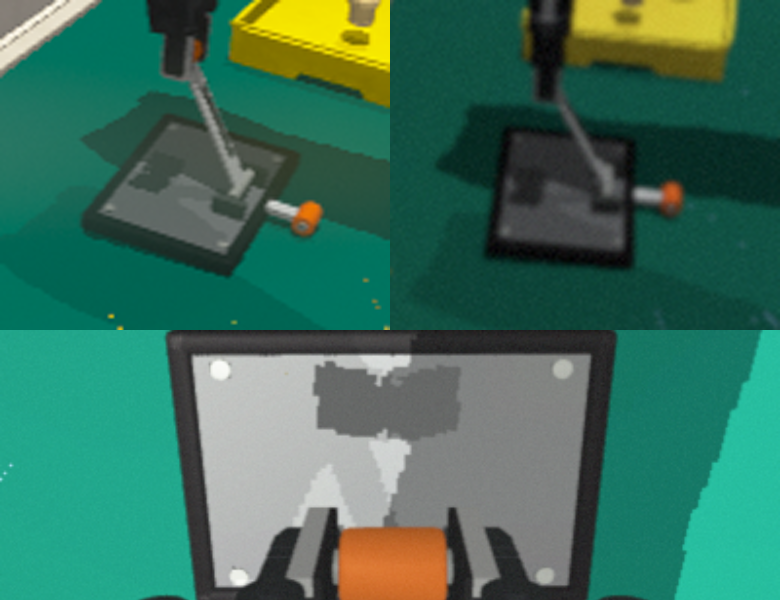

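Run:
```python
from h import *
s=status.read_state();P=pose("wrist",s)
for z in(.110,.115,.119,.124,.128,.133):
  x=onz([321,271.3],P,z); print(z,x.round(4), "angle",np.arctan2(z-.022,(x[0]-.522)/.995).round(3),"r",np.hypot(z-.022,(x[0]-.522)/.995).round(4))
```

```text
0.11 [ 0.5683 -0.1717  0.11  ] angle 1.084 r 0.0996
0.115 [ 0.571  -0.1714  0.115 ] angle 1.084 r 0.1052
0.119 [ 0.5731 -0.1711  0.119 ] angle 1.084 r 0.1097
0.124 [ 0.5757 -0.1709  0.124 ] angle 1.084 r 0.1154
0.128 [ 0.5778 -0.1706  0.128 ] angle 1.084 r 0.1199
0.133 [ 0.5805 -0.1703  0.133 ] angle 1.084 r 0.1256
```

>>> step_arm:
  commands:
    - {"slide": [-0.3, -0.03, 0.15], "delta_rot": [0, 0, 0], "claw": 1}
    - {"slide": [-0.5, -0.05, 0.25], "delta_rot": [0, 0, 0], "claw": 1}
    - {"slide": [-0.5, -0.05, 0.25], "delta_rot": [0, 0, 0], "claw": 1}

```text
clock: 5.95
eef_pos: [0.5704, -0.1722, 0.1862]
eef_rot: [3.134, 0.157, 0.014]
contact_force: [3.4, 0.8, 0.6]
grip_width: 0.0269
```

Run:
```python
from h import *
a=get_image("scene");b=get_image("side")
for c,i in(("scene",a),("side",b)):
  for q in blobs(i,8): print(c,q,onz(q[2],pose(c),.012).round(3))
s=status.read_state();P=pose("wrist",s);w=get_image("wrist");print(blobs(w))
print(onz(blobs(w)[0][2],P,.119))
r=np.hstack([cv2.resize(i[y:y+110,x:x+130],None,fx=3,fy=3,interpolation=2) for i,x,y in((a,300,115),(b,280,105))])
w=cv2.resize(w[150:350,120:520],(780,390))
cv2.imwrite("pics/f.png",np.vstack([r,w])[:600,:,::-1])
o=cv2.imread("pics/e.png");n=cv2.imread("pics/f.png")
for x0,x1 in((0,390),(390,780)):
  # chart patch shift: lower part of board
  A=cv2.cvtColor(o[150:280,x0+80:x1-20],6).astype(np.float32);B=cv2.cvtColor(n[150:280,x0+80:x1-20],6).astype(np.float32)
  print(cv2.phaseCorrelate(A,B,cv2.createHanningWindow(A.shape[::-1],cv2.CV_32F)))
```

```text
scene (np.int32(42), [398, 183, 9, 11], [402.2, 187.8]) [ 0.466 -0.177  0.012]
side (np.int32(35), [371, 167, 6, 7], [373.7, 170.0]) [ 0.469 -0.186  0.012]
[(np.int32(2149), [293, 251, 56, 40], [321.1, 270.7]), (np.int32(27), [308, 304, 7, 6], [310.3, 306.4]), (np.int32(38), [328, 304, 7, 8], [331.4, 307.1])]
[ 0.56714069 -0.17180055  0.119     ]
((0.1372899884834453, 0.7197133696354143), 0.5600879893361786)
((0.4229199315328458, 0.4878949451321404), 0.2424418096660096)
```

>>> step_arm:
  commands:
    - {"slide": [0.35, 0.03, -0.2], "delta_rot": [0, 0, 0], "claw": 1}
    - {"slide": [0.65, 0.06, -0.38], "delta_rot": [0, 0, 0], "claw": 1}
    - {"slide": [0.65, 0.06, -0.38], "delta_rot": [0, 0, 0], "claw": 1}

```text
clock: 6.4
eef_pos: [0.5775, -0.1715, 0.1818]
eef_rot: [3.135, 0.158, 0.014]
contact_force: [1.9, -0.1, 0.8]
grip_width: 0.0269
```

Run:
```python
from h import *
a=get_image("scene");b=get_image("side")
for c,i in(("scene",a),("side",b)):
  for q in blobs(i,8): print(c,q,onz(q[2],pose(c),.012).round(3))
s=status.read_state();P=pose("wrist",s);w=get_image("wrist");print(s["contact_force"],s["eef_pos"],blobs(w))
```

```text
scene (np.int32(42), [398, 182, 9, 11], [402.2, 186.7]) [ 0.468 -0.181  0.012]
side (np.int32(38), [371, 166, 6, 7], [373.6, 169.1]) [ 0.469 -0.19   0.012]
[ 2.21231191 -0.03676734  0.10331705] [ 0.57725646 -0.17149878  0.18207095] [(np.int32(2201), [293, 251, 57, 41], [321.1, 271.2]), (np.int32(35), [307, 313, 8, 8], [310.3, 316.5]), (np.int32(53), [326, 313, 9, 11], [331.0, 317.3])]
```

>>> step_arm:
  commands:
    - {"slide": [0.1, 0, 0], "delta_rot": [0, 0, 0], "claw": -1}
    - {"slide": [0.1, 0, 0], "delta_rot": [0, 0, 0], "claw": -1}
    - {"slide": [0.1, 0, 0], "delta_rot": [0, 0, 0], "claw": -1}
    - {"slide": [0.1, 0, 0], "delta_rot": [0, 0, 0], "claw": -1}
    - {"slide": [0.1, 0, 3], "delta_rot": [0, 0, 0], "claw": -1}
    - {"slide": [0.1, 0, 7], "delta_rot": [0, 0, 0], "claw": -1}
    - {"slide": [-3, -0.3, 12], "delta_rot": [0, 0, 0], "claw": -1}
    - {"slide": [-7, -0.7, 14], "delta_rot": [0, 0, 0], "claw": -1}

```text
clock: 7.35
eef_pos: [0.5102, -0.1778, 0.3232]
eef_rot: [3.134, 0.16, 0.018]
contact_force: [-1.1, -0.9, 0.9]
grip_width: 0.0852
```

Run:
```python
from h import *
s=status.read_state();P=pose("wrist",s);w=get_image("wrist");print(s["contact_force"],s["eef_pos"],s["eef_rot"],s["joints"])
for q in blobs(w): print(q,onz(q[2],P,.012).round(4),onz(q[2],P,.119).round(4))
cv2.imwrite("pics/w4.png",w[:,:,::-1])
```

```text
[-1.10637826 -0.88020857  0.90855155] [ 0.5101555  -0.17775092  0.3232217 ] [3.13401508 0.16010961 0.01837103] [ 0.53248333  0.25595374 -0.29979014  1.80237243  0.08460794  1.08346937
 -1.26557753]
(np.int32(466), [307, 99, 29, 22], [322.3, 108.9]) [ 0.5828 -0.1721  0.012 ] [ 0.5818 -0.1714  0.119 ]
(np.int32(197), [312, 200, 19, 14], [320.6, 207.6]) [ 0.4653 -0.1822  0.012 ] [ 0.4971 -0.1786  0.119 ]
```

View pics/w4.png

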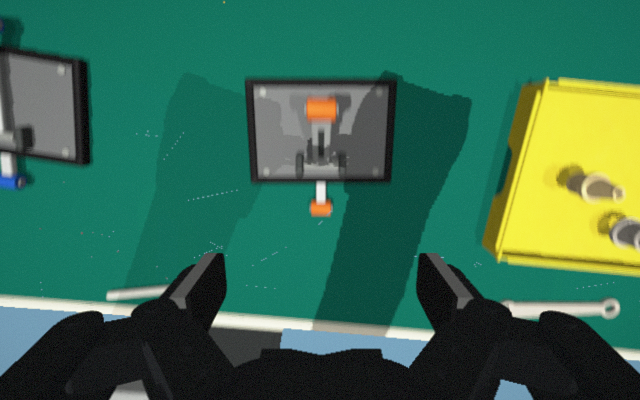

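>>> step_arm:
  commands:
    - {"slide": [-5.3, -0.5, 0], "delta_rot": [0.8, -8, 0], "claw": -1}
    - {"slide": [-5.3, -0.5, -4], "delta_rot": [0.8, -8, 0], "claw": -1}
    - {"slide": [-5.3, -0.5, -9], "delta_rot": [0.8, -8, 0], "claw": -1}
    - {"slide": [-5.3, -0.5, -13], "delta_rot": [0.8, -8, 0], "claw": -1}
    - {"slide": [-5.3, -0.5, -17], "delta_rot": [0.8, -8, 0], "claw": -1}
    - {"slide": [-5.3, -0.5, -17], "delta_rot": [0.8, -8, 0], "claw": -1}
    - {"slide": [-5.3, -0.5, -17], "delta_rot": [0.8, -8, 0], "claw": -1}

```text
clock: 8.1
eef_pos: [0.4522, -0.1844, 0.1572]
eef_rot: [-3.127, -0.154, -0.238]
contact_force: [-0.4, -0.3, 0.4]
grip_width: 0.085
```

Run:
```python
from h import *
s=status.read_state();P=pose("wrist",s);w=get_image("wrist");print(s["contact_force"],s["eef_pos"],s["eef_rot"],R.from_rotvec(s["eef_rot"]).as_matrix().round(3))
for q in blobs(w): print(q,onz(q[2],P,.012).round(4),onz(q[2],P,.119).round(4))
cv2.imwrite("pics/w5.png",w[:,:,::-1])
```

```text
[-0.38673001 -0.29707406  0.42044378] [ 0.45217641 -0.18441821  0.15720917] [-3.12745423 -0.15423358 -0.23842002] [[ 0.984  0.098  0.151]
 [ 0.098 -0.995  0.009]
 [ 0.151  0.006 -0.988]]
(np.int32(782), [303, 206, 34, 25], [319.6, 218.7]) [ 0.4687 -0.1817  0.012 ] [ 0.4887 -0.1796  0.119 ]
```

View pics/w5.png

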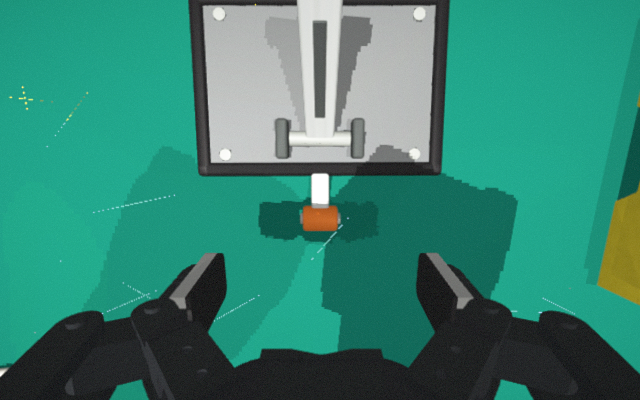

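>>> step_arm:
  commands:
    - {"slide": [0.3, 0.2, -3], "delta_rot": [0, 0, 0], "claw": -1}
    - {"slide": [0.57, 0.2, -6], "delta_rot": [0, 0, 0], "claw": -1}
    - {"slide": [0.57, 0.2, -8], "delta_rot": [0, 0, 0], "claw": -1}
    - {"slide": [0.57, 0.2, -8.2], "delta_rot": [0, 0, 0], "claw": -0.5}
    - {"slide": [0.57, 0.2, -8.2], "delta_rot": [0, 0, 0], "claw": 0}
    - {"slide": [0.57, 0.2, -8.2], "delta_rot": [0, 0, 0], "claw": 0}

```text
clock: 8.75
eef_pos: [0.4593, -0.1831, 0.078]
eef_rot: [3.127, 0.154, 0.245]
contact_force: [1.2, -0.0, 0.3]
grip_width: 0.0442
```

>>> step_arm:
  commands:
    - {"slide": [-0.1, 0.05, -0.4], "delta_rot": [0, 0, 0], "claw": 0}
    - {"slide": [-0.1, 0.05, -0.4], "delta_rot": [0, 0, 0], "claw": 0.2}
    - {"slide": [-0.1, 0.05, -0.4], "delta_rot": [0, 0, 0], "claw": 1}
    - {"slide": [-0.1, 0.05, -0.4], "delta_rot": [0, 0, 0], "claw": 1}
    - {"slide": [-0.1, 0.05, -0.4], "delta_rot": [0, 0, 0], "claw": 1}
    - {"slide": [-0.1, 0.05, -0.4], "delta_rot": [0, 0, 0], "claw": 1}
  grip_force: 20

```text
clock: 9.35
eef_pos: [0.4585, -0.1828, 0.0746]
eef_rot: [3.127, 0.154, 0.246]
contact_force: [-3.3, 0.8, 8.2]
grip_width: 0.0269
```

>>> step_arm:
  commands:
    - {"slide": [0.12, 0.01, 1.04], "delta_rot": [0, 0, 0], "claw": 1}
    - {"slide": [0.44, 0.04, 2.6], "delta_rot": [0, 0, 0], "claw": 1}
    - {"slide": [0.9, 0.09, 4.1], "delta_rot": [0, 0, 0], "claw": 1}
    - {"slide": [1.53, 0.15, 5.53], "delta_rot": [0, 0, 0], "claw": 1}
    - {"slide": [2.3, 0.23, 6.9], "delta_rot": [0, 0, 0], "claw": 1}
    - {"slide": [3.22, 0.32, 8.18], "delta_rot": [0, 0, 0], "claw": 1}
    - {"slide": [4.25, 0.43, 9.36], "delta_rot": [0, 0, 0], "claw": 1}
    - {"slide": [4.25, 0.43, 9.36], "delta_rot": [0, 0, 0], "claw": 1}

```text
clock: 10.15
eef_pos: [0.5022, -0.1784, 0.17]
eef_rot: [3.125, 0.155, 0.249]
contact_force: [-3.4, -0.7, 0.7]
grip_width: 0.0271
```

Run:
```python
from h import *
s=status.read_state();print(s["contact_force"],s["eef_pos"])
a=get_image("scene");b=get_image("side")
cv2.imwrite("pics/g.png",np.hstack([cv2.resize(i[y:y+130,x:x+150],None,fx=2.6,fy=2.6,interpolation=2) for i,x,y in((a,300,90),(b,270,90))])[:,:,::-1])
```

```text
[-3.43747461 -0.65172359  0.73011403] [ 0.50219254 -0.1783738   0.17002612]
```

View pics/g.png

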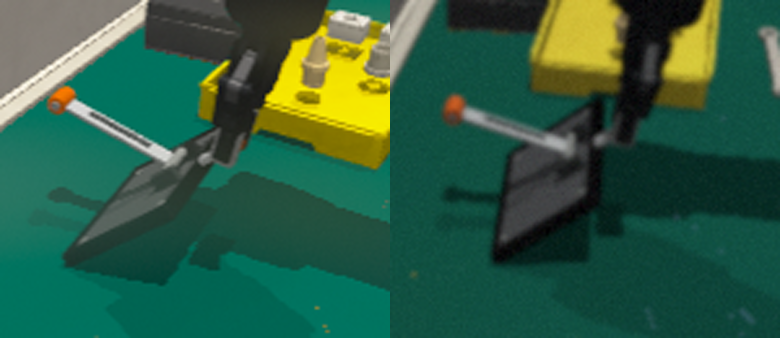

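>>> step_arm:
  commands:
    - {"slide": [1.56, 0.16, 1.3], "delta_rot": [0, 0, 0], "claw": 1}
    - {"slide": [3.3, 0.33, 2.45], "delta_rot": [0, 0, 0], "claw": 1}
    - {"slide": [5.2, 0.52, 3.35], "delta_rot": [0, 0, 0], "claw": 1}
    - {"slide": [7.2, 0.72, 3.95], "delta_rot": [0, 0, 0], "claw": 1}
    - {"slide": [9.25, 0.93, 4.3], "delta_rot": [0, 0, 0], "claw": 1}
    - {"slide": [10.8, 1.08, 4.35], "delta_rot": [0, 0, 0], "claw": 1}
    - {"slide": [10.8, 1.08, 4.35], "delta_rot": [0, 0, 0], "claw": 1}

```text
clock: 10.95
eef_pos: [0.6101, -0.1677, 0.2121]
eef_rot: [3.126, 0.155, 0.249]
contact_force: [-1.0, -0.8, 15.3]
grip_width: 0.0269
```

Run:
```python
from h import *
s=status.read_state();print(s["contact_force"],s["eef_pos"])
a=get_image("scene");b=get_image("side")
cv2.imwrite("pics/i.png",np.hstack([cv2.resize(i[y:y+130,x:x+150],None,fx=2.6,fy=2.6,interpolation=2) for i,x,y in((a,280,80),(b,250,80))])[:,:,::-1])
```

```text
[-1.023198   -0.76411582 15.30138961] [ 0.61012413 -0.16773566  0.21209909]
```

View pics/i.png

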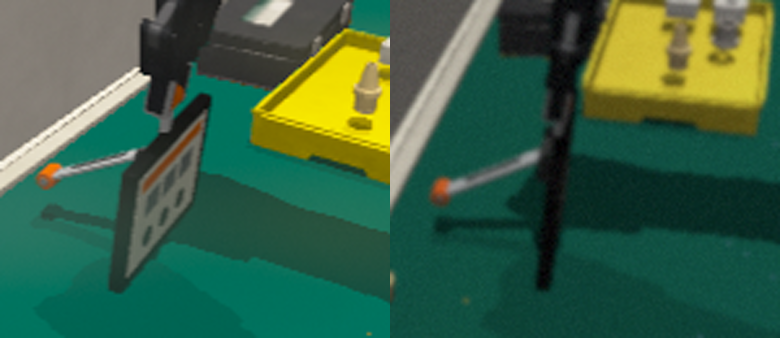

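>>> step_arm:
  commands:
    - {"slide": [0.8, 0.08, 0.2], "delta_rot": [0, 0, 0], "claw": 1}
    - {"slide": [1.6, 0.16, 0.18], "delta_rot": [0, 0, 0], "claw": 1}
    - {"slide": [2.8, 0.28, 0.1], "delta_rot": [0, 0, 0], "claw": 1}
    - {"slide": [3.8, 0.38, -0.05], "delta_rot": [0, 0, 0], "claw": 1}
    - {"slide": [4.6, 0.46, -0.2], "delta_rot": [0, 0, 0], "claw": 1}
    - {"slide": [4.6, 0.46, -0.2], "delta_rot": [0, 0, 0], "claw": 1}

```text
clock: 11.65
eef_pos: [0.6575, -0.1631, 0.2111]
eef_rot: [3.125, 0.155, 0.253]
contact_force: [-0.2, -0.2, 11.8]
grip_width: 0.0267
```

Run:
```python
from h import *
s=status.read_state();print(s["contact_force"],s["eef_pos"])
a=get_image("scene");b=get_image("side");B=[]
for c,i in(("scene",a),("side",b)):
  P=pose(c)
  for q in blobs(i,12): print(c,q,onz(q[2],P,.009).round(4)); B+= [(c,q)]
F=[ray(min((q for k,q in B if k==c),key=lambda q:q[2][0])[2],pose(c)) for c in("scene","side")]
print(tri(F))
cv2.imwrite("pics/j.png",np.hstack([cv2.resize(i[y:y+130,x:x+150],None,fx=2.6,fy=2.6,interpolation=2) for i,x,y in((a,260,80),(b,230,80))])[:,:,::-1])
```

```text
[-0.23711429 -0.24638195 11.8080445 ] [ 0.65747666 -0.16313566  0.21113318]
scene (np.int32(15), [327, 109, 4, 7], [328.1, 112.1]) [ 0.809  -0.4298  0.009 ]
scene (np.int32(92), [318, 123, 23, 26], [329.0, 135.5]) [ 0.7321 -0.3039  0.009 ]
scene (np.int32(19), [283, 145, 8, 9], [286.5, 149.1]) [ 0.7861 -0.1802  0.009 ]
side (np.int32(23), [254, 153, 5, 6], [255.9, 155.6]) [ 0.7815 -0.1896  0.009 ]
(array([ 0.77197724, -0.16290386,  0.02508549]), [np.float64(0.0030689962148622817), np.float64(0.003068996214862212)])
```

View pics/j.png

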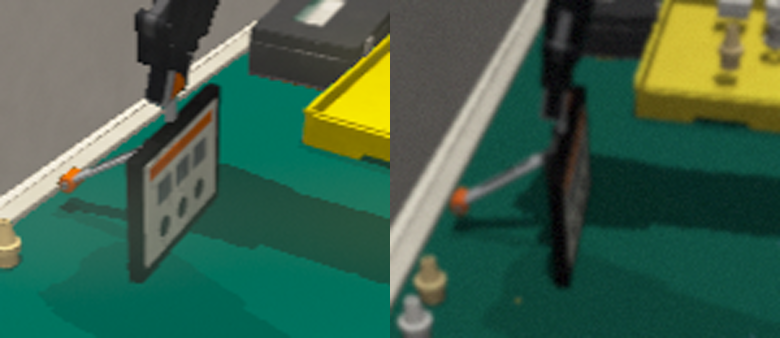

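>>> step_arm:
  commands:
    - {"slide": [0.6, 0.06, 0.05], "delta_rot": [0, 0, 0], "claw": 1}
    - {"slide": [1.2, 0.12, 0.0], "delta_rot": [0, 0, 0], "claw": 1}
    - {"slide": [1.7, 0.17, -0.1], "delta_rot": [0, 0, 0], "claw": 1}
    - {"slide": [1.7, 0.17, -0.1], "delta_rot": [0, 0, 0], "claw": 1}

```text
clock: 12.15
eef_pos: [0.6756, -0.1613, 0.2109]
eef_rot: [3.124, 0.155, 0.256]
contact_force: [0.4, -0.5, 8.8]
grip_width: 0.0269
```

```bash
cat > k.py <<'E'
from h import *
s=status.read_state();print(s["contact_force"],s["eef_pos"],s["wrist_torque"])
a=get_image("scene");b=get_image("side");F=[]
for c,i in(("scene",a),("side",b)):
  P=pose(c);q=[q for q in blobs(i,8) if onz(q[2],P,.009)[1]>-.25 and q[2][1]<170];print(c,[(x,onz(x[2],P,.009).round(4)) for x in q]);F.append(ray(min(q,key=lambda q:q[2][0])[2],P))
print(tri(F))
import sys
cv2.imwrite(sys.argv[1],np.hstack([cv2.resize(i[y:y+150,x:x+150],None,fx=2.6,fy=2.6,interpolation=2) for i,x,y in((a,260,70),(b,230,70))])[:,:,::-1])
E
python3 k.py pics/k.png
```

```text
[ 0.41751191 -0.49875891  8.75229898] [ 0.67561426 -0.16132537  0.21085919] [-0.04637977 -0.04372302  0.01522992]
scene [((np.int32(19), [278, 145, 8, 9], [281.5, 149.1]), array([ 0.7969, -0.1732,  0.009 ]))]
side [((np.int32(18), [249, 154, 4, 6], [250.9, 156.9]), array([ 0.7926, -0.1812,  0.009 ]))]
(array([ 0.78374933, -0.1575621 ,  0.02349623]), [np.float64(0.0026619616881492472), np.float64(0.0026619616881493405)])
```

View pics/k.png

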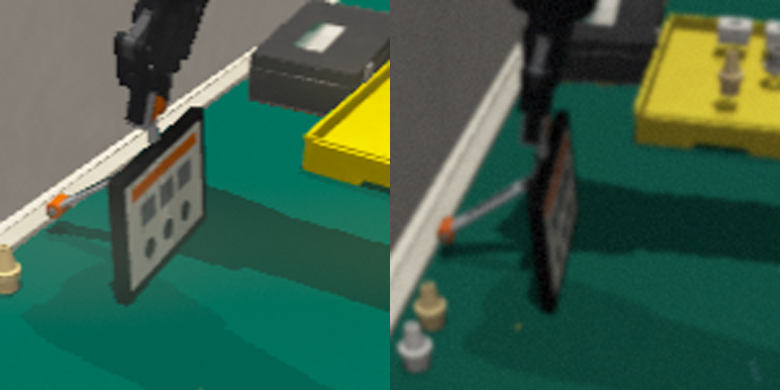

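>>> step_arm:
  commands:
    - {"slide": [0.0, 0, 0.25], "delta_rot": [0, 0, 0], "claw": 1}
    - {"slide": [0.33, 0.03, 0.27], "delta_rot": [-0.3, 3, 0], "claw": 1}
    - {"slide": [0.66, 0.06, 0.25], "delta_rot": [-0.6, 6, 0], "claw": 1}
    - {"slide": [0.95, 0.1, 0.15], "delta_rot": [-0.9, 9, 0], "claw": 1}
    - {"slide": [0.95, 0.1, 0.0], "delta_rot": [-0.9, 9, 0], "claw": 1}
    - {"slide": [0.95, 0.1, 0.0], "delta_rot": [-0.9, 9, 0], "claw": 1}

```text
clock: 12.85
eef_pos: [0.6849, -0.1598, 0.2102]
eef_rot: [3.127, 0.157, 0.01]
contact_force: [-1.4, 0.0, -4.8]
grip_width: 0.0271
```

```bash
cat >> k.py <<'E'
Rm=R.from_rotvec(s["eef_rot"]).as_matrix();K=s["eef_pos"]+Rm[:,2]*.063;f=tri(F)[0]
for n,z in(("tri",f),):
  v=z-K;h=v[0]*.995+v[1]*.0998;print("tool z",Rm[:,2].round(3),"knob",K.round(4),"alpha",np.degrees(np.arctan2(107,113.2)-np.arctan2(v[2],h)).round(1),"len",np.hypot(h,v[2]).round(4))
E
python3 k.py pics/l.png
```

```text
[-1.36036475  0.03463074 -4.8413047 ] [ 0.68491376 -0.15984322  0.21019434] [0.05666468 0.15058278 0.03054449]
scene [((np.int32(27), [282, 149, 8, 9], [285.5, 152.3]), array([ 0.779 , -0.1656,  0.009 ]))]
side [((np.int32(27), [253, 156, 5, 7], [254.8, 159.3]), array([ 0.7792, -0.1729,  0.009 ]))]
(array([ 0.77611544, -0.16335869,  0.01343632]), [np.float64(0.0022810804747887925), np.float64(0.0022810804747889365)])
tool z [ 0.007 -0.01  -1.   ] knob [ 0.6854 -0.1605  0.1472] alpha 99.4 len 0.1612
```

>>> step_arm:
  commands:
    - {"slide": [0, 0, -0.15], "delta_rot": [0, 0, 0], "claw": 1}
    - {"slide": [0, 0, -0.3], "delta_rot": [0, 0, 0], "claw": 1}
    - {"slide": [0, 0, -0.3], "delta_rot": [0, 0, 0], "claw": 1}

```text
clock: 13.25
eef_pos: [0.6857, -0.1604, 0.21]
eef_rot: [3.126, 0.156, 0.018]
contact_force: [1.2, 2.2, 13.0]
grip_width: 0.0268
```

```bash
python3 k.py pics/m.png
```

```text
[ 1.1683634   2.21974282 12.95525217] [ 0.68571981 -0.16044291  0.21002703] [ 0.44697447 -0.31466278 -0.0604681 ]
scene [((np.int32(23), [281, 148, 8, 9], [284.4, 151.7]), array([ 0.783 , -0.1665,  0.009 ]))]
side [((np.int32(25), [252, 156, 5, 7], [254.2, 159.0]), array([ 0.7811, -0.1739,  0.009 ]))]
(array([ 0.77561174, -0.1581504 ,  0.01800048]), [np.float64(0.0023819461887527923), np.float64(0.002381946188752844)])
tool z [ 0.012 -0.011 -1.   ] knob [ 0.6865 -0.1611  0.147 ] alpha 98.8 len 0.1567
```

>>> step_arm:
  commands:
    - {"slide": [0.0, 0, 0.25], "delta_rot": [0, 0, 0], "claw": 1}
    - {"slide": [0.5, 0.05, 0.3], "delta_rot": [-0.2, 2, 0], "claw": 1}
    - {"slide": [0.9, 0.09, 0.2], "delta_rot": [-0.4, 4, 0], "claw": 1}
    - {"slide": [0.9, 0.09, 0.1], "delta_rot": [-0.4, 4, 0], "claw": 1}
    - {"slide": [0.9, 0.09, 0.1], "delta_rot": [-0.4, 4, 0], "claw": 1}

```text
clock: 13.85
eef_pos: [0.6942, -0.1597, 0.2104]
eef_rot: [3.122, 0.156, -0.091]
contact_force: [-0.1, -0.0, -5.3]
grip_width: 0.0271
```

```bash
python3 k.py pics/n.png
```

```text
[-0.06616331 -0.0283194  -5.25576205] [ 0.69423897 -0.15967148  0.21040128] [ 0.05904664 -0.06342583 -0.01281826]
scene [((np.int32(26), [280, 148, 8, 9], [283.2, 151.5]), array([ 0.7862, -0.1657,  0.009 ]))]
side [((np.int32(20), [250, 155, 4, 7], [251.6, 158.1]), array([ 0.789 , -0.1764,  0.009 ]))]
(array([ 0.78736386, -0.16963597,  0.01008719]), [np.float64(0.0032172597989900344), np.float64(0.0032172597989901393)])
tool z [-0.057 -0.018 -0.998] knob [ 0.6906 -0.1608  0.1475] alpha 98.6 len 0.1673
```

```bash
cat > fit.py <<'E'
from h import *
def model(K,al,pts,yaw=np.radians(5.8)):
    u=np.array([np.cos(yaw),np.sin(yaw),0]);v=np.array([-np.sin(yaw),np.cos(yaw),0]);z=np.array([0,0,1.])
    a=np.radians(al);X=np.cos(a)*u-np.sin(a)*z;Z=np.sin(a)*u+np.cos(a)*z
    p=(np.array(pts,float)-[-90,0,12])/1000
    return K+p[:,:1]*X+p[:,1:2]*v+p[:,2:]*Z
E
python3 - <<'E'
from fit import *
K=np.array([.6857,-.1605,.1487]);f=lambda o,q:np.array(q)/2.6+o
obs=f([260,70],[[203,110],[203,205],[122,303],[57,205]])
obs2=f([230,70],[[446-390,229]])
pts=[[-60,-85,0],[60,-85,0],[60,85,7],[23.2,0,119]]
S=pose("scene");D=pose("side")
for al in range(84,108,3):
  m=model(K,al,pts);print(al,"low z",model(K,al,[[60,0,0],[60,0,14]])[:,2].round(4),"foot",m[3].round(3),(proj(m,S)-obs).round(1).tolist(),(proj(m[3:],D)-obs2).round(1).tolist())
E
```

```text
84 low z [-0.0017 -0.0003] foot [ 0.803 -0.149  0.047] [[-3.2, -2.1], [-9.4, 2.8], [-11.6, -2.8], [-8.9, -9.7]] [[-10.4, -6.8]]
87 low z [-0.0017 -0.001 ] foot [ 0.798 -0.149  0.041] [[-2.6, -2.1], [-6.7, 3.5], [-8.6, -1.8], [-6.9, -7.1]] [[-8.0, -4.7]]
90 low z [-0.0013 -0.0013] foot [ 0.792 -0.15   0.036] [[-2.0, -2.2], [-3.9, 4.1], [-5.6, -0.9], [-4.8, -4.5]] [[-5.5, -2.7]]
93 low z [-0.0005 -0.0012] foot [ 0.786 -0.15   0.03 ] [[-1.4, -2.3], [-1.1, 4.5], [-2.5, -0.2], [-2.6, -2.1]] [[-2.9, -0.7]]
96 low z [ 0.0008 -0.0007] foot [ 0.78  -0.151  0.025] [[-0.8, -2.5], [1.7, 4.8], [0.5, 0.4], [-0.3, 0.3]] [[-0.2, 1.0]]
99 low z [0.0024 0.0002] foot [ 0.773 -0.152  0.02 ] [[-0.2, -2.7], [4.4, 5.0], [3.5, 0.8], [2.1, 2.6]] [[2.5, 2.7]]
102 low z [0.0045 0.0016] foot [ 0.766 -0.152  0.016] [[0.3, -2.9], [7.2, 5.0], [6.6, 1.1], [4.6, 4.8]] [[5.3, 4.3]]
105 low z [0.0069 0.0033] foot [ 0.759 -0.153  0.012] [[0.9, -3.2], [10.0, 4.8], [9.6, 1.2], [7.1, 6.9]] [[8.2, 5.7]]
```

```bash
cat >> fit.py <<'E'
from scipy.optimize import least_squares
def fitalpha(s,foot):  # foot: {cam: uv}; knob free by few mm in z along tool
    Rm=R.from_rotvec(s["eef_rot"]).as_matrix();K0=np.array(s["eef_pos"])+Rm[:,2]*.063
    def r(x): return np.concatenate([proj(model(K0,x[0],[[23.2,0,119]]),pose(c))[0]-foot[c] for c in foot])
    q=least_squares(r,[97.]);a=q.x[0]
    return K0.round(4),a.round(1),q.fun.round(1),"edge z",model(K0,a,[[60,0,0],[60,0,14]])[:,2].round(4),"foot",model(K0,a,[[23.2,0,119]])[0].round(4)
def look():
    s=status.read_state();f={}
    for c in("scene","side"):
        i=get_image(c);P=pose(c);q=[q for q in blobs(i,8) if onz(q[2],P,.009)[1]>-.25 and q[2][1]<170]
        if q:f[c]=min(q,key=lambda q:q[2][0])[2]
    print("F",s["contact_force"].round(1),"tcp",s["eef_pos"].round(4),f);print(fitalpha(s,f))
E
python3 - <<'E'
from fit import *
for e,r,f in(([.6756,-.1613,.2109],[3.124,.155,.256],([281.5,149.1],[250.9,156.9])),([.6849,-.1598,.2102],[3.127,.157,.01],([285.5,152.3],[254.8,159.3])),([.6857,-.1604,.21],[3.126,.156,.018],([284.4,151.7],[254.2,159.])),([.6942,-.1597,.2104],[3.122,.156,-.091],([283.2,151.5],[251.6,158.1]))):
  print(fitalpha({"eef_pos":e,"eef_rot":r},dict(zip(("scene","side"),f))))
E
```

```text
(array([ 0.6858, -0.161 ,  0.1487]), np.float64(95.3), array([-0.3, -0.6, -0.3,  1.7]), 'edge z', array([ 0.0005, -0.0008]), 'foot', array([ 0.7815, -0.1513,  0.0262]))
(array([ 0.6853, -0.1604,  0.1472]), np.float64(99.3), array([-1.1, -0. , -0.3,  2.2]), 'edge z', array([ 0.0011, -0.0011]), 'foot', array([ 0.7721, -0.1516,  0.0182]))
(array([ 0.6865, -0.1611,  0.147 ]), np.float64(98.7), array([-0.7, -0. , -0.6,  2. ]), 'edge z', array([ 0.0006, -0.0016]), 'foot', array([ 0.7746, -0.1521,  0.0189]))
(array([ 0.6906, -0.1608,  0.1475]), np.float64(98.4), array([-1.2, -0.7,  0.1,  2.4]), 'edge z', array([ 0.0009, -0.0012]), 'foot', array([ 0.7795, -0.1518,  0.0199]))
```

>>> step_arm:
  commands:
    - {"slide": [0.0, 0, 0], "delta_rot": [0, 0, 0], "claw": 1}
    - {"slide": [0.0, 0, 0.05], "delta_rot": [0, 0, 0], "claw": 1}
    - {"slide": [0.22, 0.02, 0.0], "delta_rot": [-0.2, 2, 0], "claw": 1}
    - {"slide": [0.44, 0.04, -0.08], "delta_rot": [-0.4, 4, 0], "claw": 1}
    - {"slide": [0.66, 0.06, -0.16], "delta_rot": [-0.6, 6, 0], "claw": 1}
    - {"slide": [0.87, 0.08, -0.24], "delta_rot": [-0.8, 8, 0], "claw": 1}
    - {"slide": [0.87, 0.08, -0.24], "delta_rot": [-0.8, 8, 0], "claw": 1}
  grip_force: 45

```text
clock: 14.65
eef_pos: [0.7032, -0.1586, 0.208]
eef_rot: [3.101, 0.157, -0.31]
contact_force: [0.2, -0.3, -5.7]
grip_width: 0.0255
```

```bash
python3 -c "
from fit import *
look()"
```

```text
F [ 0.2 -0.3 -5.7] tcp [ 0.7032 -0.1586  0.208 ] {'scene': [285.6, 153.9], 'side': [255.0, 160.8]}
(array([ 0.6909, -0.1606,  0.1462]), np.float64(101.8), array([-0.9, -0.1, -0.2,  2. ]), 'edge z', array([ 0.0019, -0.001 ]), 'foot', array([ 0.772 , -0.1524,  0.0135]))
```

>>> step_arm:
  commands:
    - {"slide": [0.22, 0.02, -0.06], "delta_rot": [-0.2, 2, 0], "claw": 1}
    - {"slide": [0.43, 0.04, -0.12], "delta_rot": [-0.4, 4, 0], "claw": 1}
    - {"slide": [0.64, 0.06, -0.2], "delta_rot": [-0.6, 6, 0], "claw": 1}
    - {"slide": [0.64, 0.06, -0.26], "delta_rot": [-0.6, 6, 0], "claw": 1}
    - {"slide": [0.64, 0.06, -0.26], "delta_rot": [-0.6, 6, 0], "claw": 1}

```text
clock: 15.25
eef_pos: [0.7092, -0.1586, 0.206]
eef_rot: [3.076, 0.156, -0.466]
contact_force: [-0.2, -0.2, -5.3]
grip_width: 0.0256
```

```bash
python3 -c "
from fit import *
look()"
```

```text
F [-0.2 -0.2 -5.3] tcp [ 0.7092 -0.1586  0.206 ] {'scene': [289.1, 155.9], 'side': [258.0, 162.2]}
(array([ 0.6907, -0.1612,  0.1458]), np.float64(105.1), array([-1.5,  0.2,  0.1,  2.2]), 'edge z', array([0.0041, 0.0005]), 'foot', array([ 0.7641, -0.1538,  0.0086]))
```

>>> step_arm:
  commands:
    - {"slide": [0, 0, -0.1], "delta_rot": [0, 0, 0], "claw": 1}
    - {"slide": [0, 0, -0.2], "delta_rot": [0, 0, 0], "claw": 1}
    - {"slide": [0, 0, -0.2], "delta_rot": [0, 0, 0], "claw": 1}

```text
clock: 15.65
eef_pos: [0.7091, -0.1586, 0.2039]
eef_rot: [3.076, 0.156, -0.466]
contact_force: [-0.5, -0.1, -4.8]
grip_width: 0.0258
```

```bash
python3 -c "
from fit import *
look()"
```

```text
F [-0.5 -0.1 -4.8] tcp [ 0.7091 -0.1586  0.2039] {'scene': [287.7, 155.4], 'side': [257.3, 162.5]}
(array([ 0.6905, -0.1612,  0.1437]), np.float64(103.8), array([-1.1,  0.5, -0.3,  1.9]), 'edge z', array([ 0.0009, -0.0024]), 'foot', array([ 0.7671, -0.1535,  0.0083]))
```

Foot appears to be touching; lower a bit more until the edge lands.

>>> step_arm:
  commands:
    - {"slide": [0, 0, -0.1], "delta_rot": [0, 0, 0], "claw": 1}
    - {"slide": [0, 0, -0.2], "delta_rot": [0, 0, 0], "claw": 1}
    - {"slide": [0, 0, -0.2], "delta_rot": [0, 0, 0], "claw": 1}

```text
clock: 16.05
eef_pos: [0.71, -0.1586, 0.2034]
eef_rot: [3.076, 0.156, -0.462]
contact_force: [3.1, -0.4, 5.7]
grip_width: 0.0259
```

```bash
python3 -c "
from fit import *
look()"
```

```text
F [ 3.1 -0.4  5.7] tcp [ 0.71   -0.1586  0.2034] {'scene': [287.3, 155.5], 'side': [257.2, 162.4]}
(array([ 0.6916, -0.1613,  0.1432]), np.float64(103.8), array([-1. ,  0.5, -0.6,  2.1]), 'edge z', array([ 0.0004, -0.003 ]), 'foot', array([ 0.7681, -0.1535,  0.0077]))
```

>>> step_arm:
  commands:
    - {"slide": [0, 0, 0.05], "delta_rot": [0, 0, 0], "claw": 1}
    - {"slide": [0, 0, 0.05], "delta_rot": [0, 0, 0], "claw": 1}
    - {"slide": [0, 0, 0.05], "delta_rot": [0, 0, 0], "claw": 0.3}
    - {"slide": [0, 0, 0.05], "delta_rot": [0, 0, 0], "claw": 0.2}
    - {"slide": [0, 0, 0.05], "delta_rot": [0, 0, 0], "claw": 0.0}
    - {"slide": [0, 0, 0.05], "delta_rot": [0, 0, 0], "claw": -0.2}
  grip_force: 20

```text
clock: 16.75
eef_pos: [0.7099, -0.1586, 0.2039]
eef_rot: [3.076, 0.156, -0.462]
contact_force: [0.3, 1.1, -0.5]
grip_width: 0.0509
```

```bash
python3 -c "
from fit import *
look()"
```

```text
F [ 0.3  1.1 -0.5] tcp [ 0.7099 -0.1586  0.2039] {'scene': [286.8, 155.3], 'side': [256.7, 162.6]}
(array([ 0.6916, -0.1613,  0.1437]), np.float64(103.5), array([-0.8,  0.3, -0.4,  1.6]), 'edge z', array([ 0.0007, -0.0026]), 'foot', array([ 0.7688, -0.1534,  0.0087]))
```

Released, and the foot has not moved: it stands. Retreating straight up.

>>> step_arm:
  commands:
    - {"slide": [0, 0, 0], "delta_rot": [0, 0, 0], "claw": -1}
    - {"slide": [0, 0, 0], "delta_rot": [0, 0, 0], "claw": -1}
    - {"slide": [0, 0, 1.5], "delta_rot": [0, 0, 0], "claw": -1}
    - {"slide": [0, 0, 4], "delta_rot": [0, 0, 0], "claw": -1}
    - {"slide": [0, 0, 8], "delta_rot": [0, 0, 0], "claw": -1}
    - {"slide": [-3, 0, 12], "delta_rot": [0, 0, 0], "claw": -1}
    - {"slide": [-8, 0, 14], "delta_rot": [0, 0, 0], "claw": -1}
    - {"slide": [-12, 0, 14], "delta_rot": [1, -8, 0], "claw": -1}

```text
clock: 17.65
eef_pos: [0.5972, -0.1583, 0.3467]
eef_rot: [3.106, 0.159, -0.277]
contact_force: [1.6, -1.5, -0.2]
grip_width: 0.0852
```

>>> step_arm:
  commands:
    - {"slide": [-10, 0, 2], "delta_rot": [1.5, -15, 0], "claw": -1}
    - {"slide": [-10, 0, 2], "delta_rot": [1.5, -15, 0], "claw": -1}
    - {"slide": [-15, 0, 2], "delta_rot": [1.5, -15, 0], "claw": -1}
    - {"slide": [-15, 0, 2], "delta_rot": [1.5, -15, 0], "claw": -1}
    - {"slide": [-15, 0, 2], "delta_rot": [1.5, -15, 0], "claw": -1}

```text
clock: 18.15
eef_pos: [0.4451, -0.1586, 0.3688]
eef_rot: [3.127, 0.156, 0.137]
contact_force: [1.5, 0.6, -0.0]
grip_width: 0.0852
```

Run:
```python
from fit import *
look()
# standing fit from foot+knob blobs in all cameras
obs=[]
for c in("scene","side","wrist"):
  s=status.read_state();i=get_image(c);P=pose(c,s) if c=="wrist" else pose(c)
  print(c,blobs(i,8), nets.boxes_of("chart_orange",c)[:1],nets.boxes_of("chart_blue",c)[:1])
  cv2.imwrite(f"pics/z_{c}.png",i[:,:,::-1])
print("expected (alpha=105)")
for c in("scene","side"):
  for K in([.6916,-.1613,.1455],):
    print(c,proj(model(np.array(K),105,[[-90,0,12],[23.2,0,119]]),pose(c)).round(1).tolist())
```

```text
F [ 1.5  0.6 -0. ] tcp [ 0.4451 -0.1586  0.3688] {'scene': [286.9, 155.3], 'side': [256.8, 162.5]}
(array([ 0.4506, -0.1588,  0.306 ]), np.float64(83.5), array([ 75.2, -54.1,  78.4, -58.8]), 'edge z', array([0.1556, 0.1572]), 'foot', array([ 0.5692, -0.1468,  0.2057]))
scene [(np.int32(59), [310, 107, 10, 11], [314.9, 111.9]), (np.int32(118), [312, 121, 24, 26], [323.8, 133.2]), (np.int32(29), [283, 152, 8, 9], [286.9, 155.3])] [{'box': [283.3, 109.6, 63.6, 77.3], 'conf': 0.83}] [{'box': [218.9, 230.4, 112.9, 94.3], 'conf': 0.79}]
side [(np.int32(40), [281, 114, 7, 7], [284.1, 116.9]), (np.int32(25), [255, 159, 5, 7], [256.8, 162.5])] [{'box': [254.3, 113.0, 54.2, 75.8], 'conf': 0.56}] [{'box': [263.8, 243.0, 100.7, 86.3], 'conf': 0.73}]
wrist [] [{'box': [265.4, 0.0, 159.0, 36.4], 'conf': 0.68}] [{'box': [0.0, 0.0, 134.9, 151.8], 'conf': 0.77}]
expected (alpha=105)
scene [[314.5, 111.5], [287.3, 156.0]]
side [[283.5, 119.0], [257.7, 164.4]]
```

```bash
python3 -c "
from workcell import workorder,status
print(status.read_state()['joint_vel'].round(3),workorder.hand_in())"
```

```text
the job is handed in; nothing more can be done
[ 0.002 -0.004  0.001  0.001 -0.001 -0.002  0.002] None
```

The orange chart is standing by itself on its bottom edge, leaning back on its opened leg. I handed the job in at about 18 s on the robot's clock.

**What I did:** I pinched the orange foot and swung the leg out to its stop. I pushed slightly too far, so the chart's bottom edge lifted for a moment, and I lowered it again before letting go. I then lifted the chart by its knob, set it down leaning back, released it and moved the arm well away.

**What did not go to plan:**
- **Knob pivot:** The knob did not turn freely in the 20 N grip, and the bottom edge slid forward a few centimetres.
- **Fix:** I finished the lean by gripping harder (45 N) and turning the tool. At that point the chart was hanging from the gripper a millimetre or two above the bench, and I lowered it until it rested.

**Last checks:**
- **Standing:** After release, the foot stayed within about 0.2 px in both fixed cameras while the arm withdrew. Knob and foot matched the expected 15° standing pose to within about 2 px. My lean estimate at release was 13.5°, which is within its error.
- **Forces:** The largest contact force I saw was about 15 N.
- **Blue chart:** I never went near it. Its detected box agreed with the first one to within a few pixels.
- **Not done:** My picture allowance was used up, so I checked the final state only by these numbers and did not look at a last picture.

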